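Bring the ball sweets to the hatch and hold the spring shutter open

TASK

On the sweets stall's round carousel, use the upright steel post to turn the carousel clockwise (seen from above) until the cup with the round ball sweets clicks into its notch under the hatch in the clear cover, and let go of the post. Then pull the spring-closing shutter out by its black tab until the shutter's rear edge (the one away from the robot) is level with the thin fin of the mark clip, and keep it there: finish while still holding the tab, because the shutter snaps shut if released. Leave the carton of bars, the lolly tub and the lemonade bottle where they stand.

Things in the scene. Friction and masses are not known exactly. Their poses are not given: they have to be found in the camera images.
- dispenser: Sweets carousel, fixed to the table, about 300 mm across. Origin: on the table, on the carousel's vertical axis. Its -x axis points out of the hatch side, the way the shutter is pulled, roughly to the robot (yaw up to 0.3 rad); z up. Dark foot; grey turntable, radius 128 mm, 30 to 42 mm high, with four white cups. A plunger block 46 mm high stands outside the turntable on the +x side.
- carousel (a joint): Turn of the turntable, rad, growing counterclockwise seen from above. 0 = ball cup in its notch under the hatch. Starts 0.5 to 1.1 (between notches). Turns freely (under 1 N at the post), then takes about 6 N at the post to ride over the nub 0.05 rad before the notch; within 0.04 rad of 0 the spring plunger centres it and keeps it when let go.
- post_top (a point): Centre of the top of the turntable's upright round steel post: 12 mm diameter, top 150 mm above the table, 119 mm from the axis, turning with the carousel. At carousel value 0 it lies 80 degrees counterclockwise of the dispenser's +x axis. From 118 mm height up nothing is within 45 mm of it.
- ball_cup (a point): Centre of the mouth of the cup with round ball sweets (21 mm balls), 56 mm from the axis, 84 mm above the table. The cups are 58 mm wide and 90 degrees apart; the other three hold bars, flat squares and cubes. At carousel value 0 it is right under the hatch. All cups lie under the clear cover.
- hatch (a point): Centre of the hatch opening (70 by 68 mm) in the fixed clear cover, 55 mm in front of the axis, at the cover's top, 106 mm above the table. The cover is a 4 mm plate, octagon-like, within 108 mm of the axis. Two steel rails run beside the hatch, 43 mm either side of the centre line, tops 114 mm above the table.
- cover_cap (a point): Top centre of the round steel cap (radius 17 mm) in the middle of the cover, on the axis, 118 mm above the table.
- shutter: Flat aluminium shutter, 72 (x) by 77 (y) by 4 mm, axes as the dispenser's, with an upright black tab 14 mm thick (x), 44 mm wide (y), top 155 mm above the table. Origin: foot of the tab, 107 mm above the table; closed it is 65 mm in front of the axis, on the centre line. Slides along the dispenser's -x, at most 68 mm, against a closing spring: 4 N closed, 8 to 10 N at the mark.
- shutter_edge (a point): Middle of the shutter's straight rear edge (its +x end), at its top face, 111 mm above the table, 45 mm behind the tab's centre. It moves with the shutter.
- mark_fin (a point): Top middle of the upright steel fin (3 mm thick along x, 13 mm long, top 120 mm above the table) of the small black mark clip (12 by 13 mm) fixed on the cover beside the shutter's -y rail, 53.5 mm off the centre line; axes as the dispenser's. Its place along the rail varies: it calls for a pull of 40 to 58 mm.
- bar_box: Bystander: loose open carton of chocolate bars, 150 by 110 by 60 mm, to the -y side; origin under its centre.
- lolly_tub: Bystander: loose clear jar with a white cap, radius 50 mm, 130 mm high, to the +y side; origin under its centre.
- lemonade: Bystander: loose amber bottle, radius 32 mm, 220 mm high, to the far +y side; origin under its centre.

How it is judged:
By the outcome, as a careful person would: the job done as asked, in the order asked, and still so for the second after the job is handed in, while the arm keeps its last pose, push and grip.
It also fails if it takes over 50 s, if anything falls off the work surface, if the arm or the gripper's body presses on something with over 40 N, if the wrist force passes 120 N, or if a joint passes its speed limit or range.

ROBOT

A 6-joint arm with a two-finger parallel gripper is mounted at the origin on the work surface. World frame = base frame: x ahead of the robot, y to its left, z up, the work surface at z = 0. Lengths are in m, angles in degrees, forces in N, time in s.
With the tool pointing down it reaches from about 0.35 to 0.875 m from the base axis. Payload 4.2 kg.
Tool frame: the origin (TCP) lies on the centre line of the jaws, within the pads' length; the fingertips stand 19 mm ahead of it and the grasp point (between the pads) is the TCP; x points along the fingers, y is the direction in which the jaws open and shut, and the axes are right-handed (so a half turn about x gives the same grasp; the last joint's range is limited). The gripper opens to 87 mm and grips with 3 to 60 N. Pads are 19 mm wide; open, the fingers measure 117 mm over their backs; the gripper's body (75 mm by 190 mm) begins 51 mm behind the grasp point.
Start: joints at [88.041, 22.042, 0.453, 0, -68.411, -14.817], TCP at [0.18, 0.598, 0.242] pointing down, gripper open.
Joint ranges: [-179.83, 179.83], [-69.29, 118.12], [-61.27, 80.66], [-181.25, 117.63], [-171.15, -9.14], [-177.46, 177.46]. Speed limits (degrees/s): [159.86, 159.86, 180, 180, 180, 180].

INTERFACE

Orientations are given as a 3x3 rotation matrix whose columns are the frame's x, y, z axes.
In Python, from station import r, viewer, job, spotter gives the robot as it stands.
- The arm moves only by the tool play_rows, never from a script. Its argument "commands" is a list of rows, each an object of numbers: "fingers": the gripper command: -1 is fully open, 1 is shut, values between are in proportion; "tx", "ty", "tz": the shift along the tool's x, y, z normalised to -1 to 1, where 1 is 750 mm; "ax", "ay", "az": the turn, a rotation vector about the tool's x, y, z normalised to -1 to 1, where 1 is pi rad. In form: [{"fingers": .., "tx": .., "ty": .., "tz": .., "ax": .., "ay": .., "az": ..}, ...]. A call has 1 to 5 rows; each row is the pose to reach, as a shift and turn from the pose commanded when the call began, along the tool's axes at that moment, turning the shorter way round; what a row does not reach only later rows make up. A row lasts 1/12 s, in which the tool goes at most 41.7 mm and 7.16 degrees, less where a joint would pass 70% of its speed; a pose out of reach is approached as far as the arm can. A call with a number of a shift or a turn outside -1 to 1 is refused whole. A call with a gripper value outside its range is refused whole. The fingers move at their own pace and stop on an object; the grip force is fixed at half the most. Time passes only in rows, so rows that repeat a pose let the fingers close. It gives the time, the measured TCP pose, the force and the opening at its end, in the units of the state.
- r.sense(): the state, without advancing time (a new reading comes with each control period).
- viewer.capture(name): name is "scene" or "side" or "wrist"; returns a dict with "image" (420x560x3 uint8, red, green, blue), "fx", "fy", "cx", "cy" (pixels), "R" (3x3) and "t" (3): a world point X has camera coordinates R X + t; the wrist camera has in their place "mount" (4x4, takes a point from camera to tool coordinates, whose origin is the TCP and whose axes are the tool frame's). Camera axes: x right, y down, z forward; pixel columns grow to the right and rows downward; lengths in m; the calibration is good to about 2 mm. A picture is of the moment at which its call begins: read the wrist's pose just before it. There is no depth.
- job.finish_job(): hands the job in, once; it reports no verdict.
Trained networks look in a picture, given as the dict that the camera call returned (one of the last four; its "shot" number tells which), for a name from the list of things; names that differ only in an ending like _2 or _b are one class to them, and where a whole thing is asked for, a point or a joint stands for the part that bears it (a point fixed in the world has none). Each returns a list of dicts, best first, with "score" (0 to 1); they miss things now and then, are a little off and sometimes report something else, mostly with a low value. They report only what shows in the picture. A call takes as long as a camera call.
- spotter.find_in(name, picture): "uv" ([column, row] in pixels, amid what is visible of it).
- spotter.silhouettes(name, picture): "region" (420x560 bool, what is visible of it) and "uv" ([column, row] in pixels, amid what is visible of it).
The state is a dict: "time_s": time; "joints": joint angles; "joint_velocities": joint speeds; "effort": joint torques, N m; "tcp_pos": TCP position; "ee_rot": TCP orientation; "wrist_force": force on the tool from outside, world axes, zero at the start; "moment": the same for the moment, N m; "gripper_width": opening from 0.0 (shut) to 1.0 (fully open).
Only numpy, scipy, OpenCV 4.12 (cv2) and the standard library are available. Lean on these libraries where they do the work, as an engineer would, in place of code of your own. Each camera call takes 0.05 s, during which the arm holds its last target. There are 200 camera calls.

## Working session

There is one attempt and no reset: what is moved stays moved. The work goes in short steps, Python scripts to look and compute and a tool call to move; the robot and the scene stay as the last step left them, time stands still between calls to the robot, and variables do not carry over. Pictures are saved under pics/ and viewed, about 8 in all and at most 12, crops included, and the job is handed in when it is done.

Besides the shell and the picture viewer there is one more tool, called after ">>>" as a command line: name --argument value ..., lists and objects as JSON in quotes. play_rows: Moves the arm, as the interface text tells. Its arguments: {"type":"object","properties":{"commands":{"type":"array"}},"required":["commands"]}

```bash
mkdir -p pics; ls; cat > h.py <<'E'
import numpy as np, cv2
from station import r, viewer, job, spotter
def cam(n):
    s=r.sense(); p=viewer.capture(n)
    if 'mount' in p:
        M=np.array(p['mount']); T=np.eye(4); T[:3,:3]=s['ee_rot']; T[:3,3]=s['tcp_pos']
        C=np.linalg.inv(T@M); p['R']=C[:3,:3]; p['t']=C[:3,3]
    p['R']=np.array(p['R']);p['t']=np.array(p['t'])
    p['P']=np.array([[p['fx'],0,p['cx']],[0,p['fy'],p['cy']],[0,0,1]])@np.c_[p['R'],p['t']]
    return p
def proj(p,X):
    q=p['P']@np.r_[X,1]; return q[:2]/q[2]
def tri(ps,uvs):
    A=np.concatenate([[u*p['P'][2]-p['P'][0],v*p['P'][2]-p['P'][1]] for p,(u,v) in zip(ps,uvs)])
    X=np.linalg.svd(A)[2][-1]; X=X[:3]/X[3]
    return X,[np.round(proj(p,X)-np.array(uv),1) for p,uv in zip(ps,uvs)]
def atz(p,uv,z):
    d=p['R'].T@np.array([(uv[0]-p['cx'])/p['fx'],(uv[1]-p['cy'])/p['fy'],1]); c=-p['R'].T@p['t']
    return c+d*(z-c[2])/d[2]
def save(p,n,box=None,k=1):
    im=p['image'][:,:,::-1]
    if box: im=im[box[1]:box[3],box[0]:box[2]]
    cv2.imwrite(f'pics/{n}.png',cv2.resize(np.ascontiguousarray(im),None,fx=k,fy=k,interpolation=cv2.INTER_CUBIC))
E
python3 - <<'E'
from h import *
s=r.sense();print(s['time_s'],np.round(s['tcp_pos'],4),np.round(s['ee_rot'],3).tolist(),s['gripper_width'])
ims=[]
for c in('scene','side'):
    p=cam(c)
    print(c,p['fx'],np.round(-p['R'].T@p['t'],3))
    for n in['post_top','ball_cup','hatch','cover_cap','shutter','shutter_edge','mark_fin','dispenser']:
        print(n,[(np.round(d['uv'],1).tolist(),round(d['score'],2)) for d in spotter.find_in(n,p)[:2]])
    ims.append(p); save(p,c)
E
```

```text
pics
0.0 [0.1802 0.5979 0.2404] [[-0.001, -0.289, -0.957], [-0.002, -0.957, 0.289], [-1.0, 0.002, -0.0]] 0.9982428734958494
scene 406.95520304408853 [ 0.909 -0.376  0.935]
post_top [([280.7, 272.6], 0.88)]
ball_cup [([281.7, 276.8], 0.97)]
hatch [([287.4, 250.3], 0.95)]
cover_cap [([286.3, 247.4], 0.82)]
shutter [([265.9, 219.7], 0.77), ([279.7, 271.5], 0.48)]
shutter_edge [([268.6, 218.2], 0.84)]
mark_fin []
dispenser [([284.9, 249.7], 0.67)]
side 383.07722752369693 [ 0.06  -0.728  0.898]
post_top [([228.3, 143.7], 0.7), ([285.0, 238.2], 0.61)]
ball_cup [([287.0, 237.2], 0.59)]
hatch [([287.5, 223.8], 0.88)]
cover_cap [([287.5, 219.5], 0.95)]
shutter [([273.7, 215.5], 0.92)]
shutter_edge [([274.5, 216.0], 0.57)]
mark_fin [([273.6, 218.1], 0.35)]
dispenser [([287.7, 221.2], 0.96)]
```

```bash
python3 - <<'E'
import cv2,numpy as np
a=cv2.imread('pics/scene.png');b=cv2.imread('pics/side.png')
f=lambda i,x0,y0:cv2.resize(i[y0:y0+190,x0:x0+260],(800,585),interpolation=cv2.INTER_CUBIC)
cv2.imwrite('pics/sc.png',f(a,150,150));cv2.imwrite('pics/si.png',f(b,150,120))
E
```

```text
(no output)
```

View pics/sc.png

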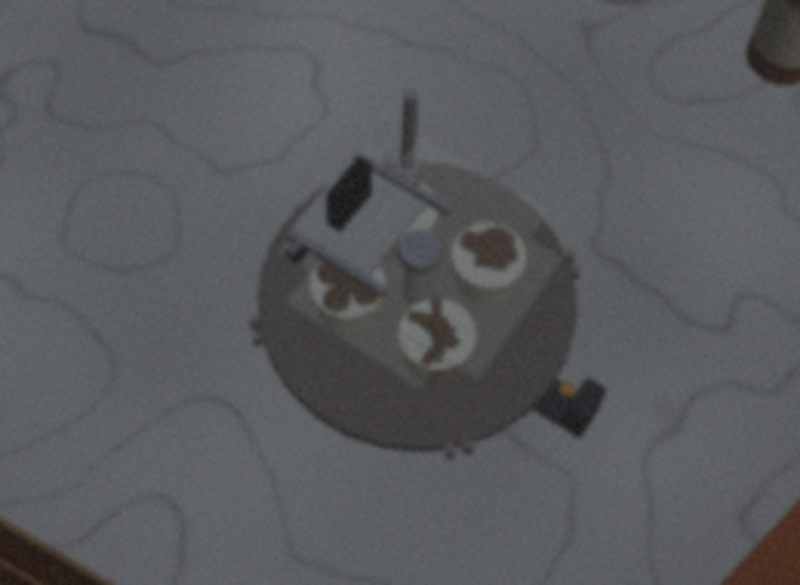

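View pics/si.png

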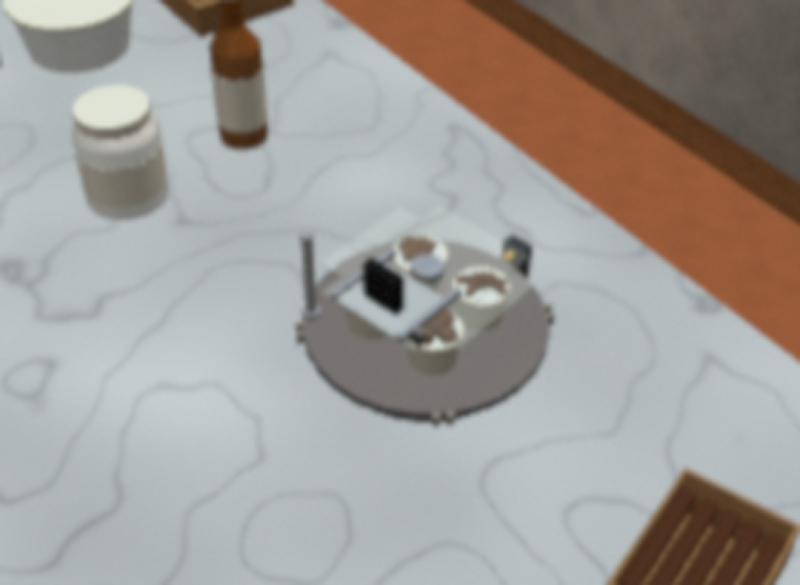

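The scene crop shows the post top at about (283,181), cap (286.5,231), tab near the robot side, mark clip (246.5,231). The side crop shows post top (250,197), cap (289,206.5), clip (285,229).

```bash
python3 - <<'E'
from h import *
ps=[cam('scene'),cam('side')]
k=260/800
def c(a,b): return [(150+a[0]*k,150+a[1]*k),(150+b[0]*k,120+b[1]*k)]
R={}
for n,a,b in[('post',(410,95),(307,238)),('cap',(420,250),(427,266)),('clip',(297,248),(415,335)),('plung',(572,403),(517,252)),
  ('tab_near',(362,157),(367,261)),('tab_right',(331,193),(402,280)),('edge+y',(440,208),(392,257)),('edge-y',(386,292),(458,294))]:
    X,e=tri(ps,c(a,b)); R[n]=X; print(n,np.round(X,4),e)
d=R['post']-R['cap'];print('r',np.hypot(*d[:2]),'ang',np.degrees(np.arctan2(d[1],d[0])))
d=R['plung']-R['cap'];print('plung yaw',np.degrees(np.arctan2(d[1],d[0])))
p=(R['tab_near']+R['tab_right'])/2-R['cap'];print('tab yaw',np.degrees(np.arctan2(-p[1],-p[0])),np.hypot(*p[:2]))
print('cap@118',atz(ps[0],c((420,250),(427,266))[0],.118),atz(ps[1],c((420,250),(427,266))[1],.118))
for n in('bar_box','lolly_tub','lemonade'):
  for p in ps: print(n,[(np.round(atz(p,d['uv'],.05),3),round(d['score'],2)) for d in spotter.find_in(n,p)[:1]])
p=cam('wrist');save(p,'w0');print(-p['R'].T@p['t'],p['fx'],p['mount'])
E
```

```text
post [0.5035 0.0335 0.1454] [array([-0.3,  0.7]), array([-0.5, -0.5])]
cap [ 0.5963 -0.0416  0.114 ] [array([-0.1,  0.2]), array([-0.2, -0.1])]
clip [ 0.5316 -0.1082  0.1101] [array([-0.2,  0.5]), array([-0.4, -0.3])]
plung [ 0.7423 -0.0163  0.0393] [array([ 0. , -0.1]), array([0.1, 0. ])]
tab_near [ 0.5261 -0.0372  0.1551] [array([-0.3,  0.8]), array([-0.5, -0.5])]
tab_right [ 0.5361 -0.0774  0.1571] [array([-0.6,  1.4]), array([-1. , -0.9])]
edge+y [ 0.5788 -0.0043  0.1093] [array([-0.3,  0.8]), array([-0.5, -0.5])]
edge-y [ 0.6025 -0.0825  0.1051] [array([-0.3,  0.8]), array([-0.5, -0.4])]
r 0.11935649321076687 ang 140.99415550341914
plung yaw 9.827413926980961
tab yaw 13.542039549960839 0.06702786228128933
cap@118 [ 0.59751314 -0.04270895  0.118     ] [ 0.59354645 -0.04587524  0.118     ]
bar_box [(array([ 0.613, -0.415,  0.05 ]), 0.76)]
bar_box [(array([ 0.605, -0.429,  0.05 ]), 0.67)]
lolly_tub [(array([0.454, 0.377, 0.05 ]), 0.87)]
lolly_tub [(array([0.458, 0.409, 0.05 ]), 0.69)]
lemonade [(array([0.614, 0.439, 0.05 ]), 0.7)]
lemonade [(array([0.664, 0.459, 0.05 ]), 0.88)]
[0.25237856 0.57686288 0.38410969] 374.1399670925116 [[-2.89769113e-04 -2.71639644e-01  9.62398992e-01 -1.42565727e-01]
 [ 9.99999958e-01 -6.27847131e-05  2.83369254e-04 -1.72190178e-04]
 [-1.65503787e-05  9.62399034e-01  2.71639651e-01 -7.51552676e-02]
 [ 0.00000000e+00  0.00000000e+00  0.00000000e+00  1.00000000e+00]]
```

>>> play_rows --commands '[{"fingers":-1,"tx":-0.004,"ty":0.03,"tz":-0.031,"ax":0,"ay":0,"az":0},{"fingers":-1,"tx":-0.008,"ty":0.075,"tz":-0.078,"ax":0,"ay":0,"az":0},{"fingers":-1,"tx":-0.014,"ty":0.115,"tz":-0.12,"ax":0,"ay":0,"az":0},{"fingers":-1,"tx":-0.02,"ty":0.15,"tz":-0.156,"ax":0,"ay":0,"az":0},{"fingers":-1,"tx":-0.025,"ty":0.187,"tz":-0.195,"ax":0,"ay":0,"az":0}]'

```text
time_s: 1.77
tcp_pos: [0.2783, 0.424, 0.2602]
ee_rot: [[0.0, -0.288, -0.958], [0.0, -0.958, 0.288], [-1.0, -0.0, -0.0]]
wrist_force: [0.0, -0.1, 1.1]
gripper_width: 1.001
```

>>> play_rows --commands '[{"fingers":-1,"tx":-0.005,"ty":0.037,"tz":-0.039,"ax":0,"ay":0,"az":0},{"fingers":-1,"tx":-0.01,"ty":0.075,"tz":-0.078,"ax":0,"ay":0,"az":0},{"fingers":-1,"tx":-0.014,"ty":0.112,"tz":-0.117,"ax":0,"ay":0,"az":0},{"fingers":-1,"tx":-0.02,"ty":0.15,"tz":-0.156,"ax":0,"ay":0,"az":0},{"fingers":-1,"tx":-0.025,"ty":0.187,"tz":-0.195,"ax":0,"ay":0,"az":0}]'

```text
time_s: 2.18
tcp_pos: [0.3778, 0.2473, 0.2794]
ee_rot: [[0.001, -0.288, -0.958], [0.001, -0.958, 0.288], [-1.0, -0.001, -0.001]]
wrist_force: [1.2, 1.0, 1.2]
gripper_width: 1.004
```

>>> play_rows --commands '[{"fingers":-1,"tx":-0.005,"ty":0.037,"tz":-0.039,"ax":0.02,"ay":0,"az":0},{"fingers":-1,"tx":-0.01,"ty":0.075,"tz":-0.078,"ax":0.05,"ay":0,"az":0},{"fingers":-1,"tx":-0.014,"ty":0.112,"tz":-0.117,"ax":0.08,"ay":0,"az":0},{"fingers":-1,"tx":-0.02,"ty":0.15,"tz":-0.156,"ax":0.11,"ay":0,"az":0},{"fingers":-1,"tx":-0.02,"ty":0.16,"tz":-0.17,"ax":0.122,"ay":0,"az":0}]'

```text
time_s: 2.6
tcp_pos: [0.4663, 0.0938, 0.2948]
ee_rot: [[0.002, -0.632, -0.775], [-0.0, -0.775, 0.632], [-1.0, -0.001, -0.002]]
wrist_force: [-0.4, 0.4, 0.2]
gripper_width: 0.997
```

```bash
python3 - <<'E'
from h import *
s=r.sense();print(s['time_s'],np.round(s['tcp_pos'],4),np.round(s['ee_rot'],3).tolist(),np.round(s['wrist_force'],1),np.round(s['joints'],1))
p=cam('wrist');s=r.sense();print(np.round(s['tcp_pos'],4))
p=cam('wrist');save(p,'w1',None,1.4)
X=np.array([.597,-.044,.118]);print(proj(p,X),proj(p,[.5035,.0335,.15]))
import pickle;pickle.dump(p,open('w1.pkl','wb'))
E
```

```text
2.6 [0.4663 0.0938 0.2948] [[0.002, -0.632, -0.775], [-0.0, -0.775, 0.632], [-1.0, -0.001, -0.002]] [-0.4  0.4  0.2] [ 31.    5.1 -14.5   0.1 -70.3  19.7]
[0.4667 0.094  0.2941]
[316.51867602 -54.79293032] [315.03240897 115.91505071]
```

View pics/w1.png

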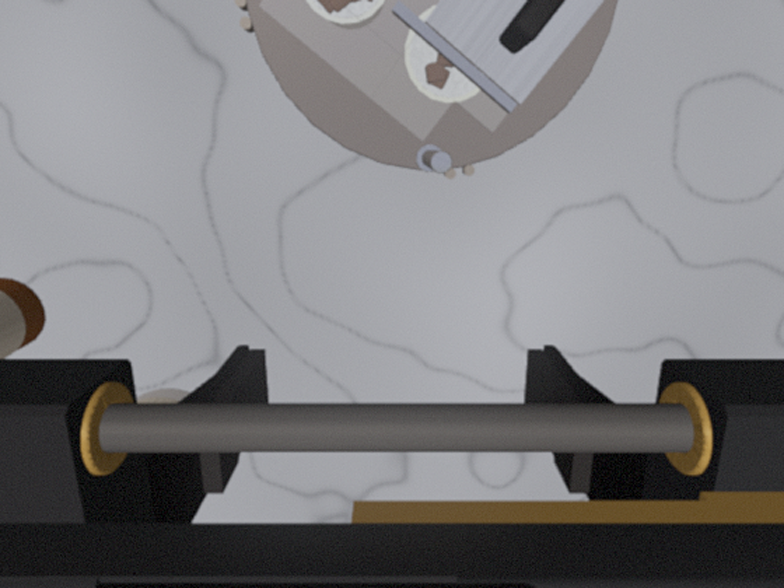

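```bash
cat >> h.py <<'E'
def rel(pos,jaw):
    s=r.sense();R=np.array(s['ee_rot']);d=R.T@(np.array(pos)-s['tcp_pos'])/.75
    cur=np.degrees(np.arctan2(R[1,1],R[0,1]));dy=(jaw-cur+90)%180-90
    print('cur',np.round(s['tcp_pos'],4),'jaw',round(cur%180,1),'shift',np.round(d,4),'ax',round(-dy/180,4),'gw',round(s['gripper_width'],3),'F',np.round(s['wrist_force'],1),'t',s['time_s'])
E
python3 - <<'E'
from h import *
import pickle;p=pickle.load(open('w1.pkl','rb'))
X=atz(p,(440/1.4,160/1.4),.15);print(X)
rel([X[0],X[1],.22],51)
E
```

```text
[0.5047783  0.03320821 0.15      ]
cur [0.4657 0.0955 0.2937] jaw 51.0 shift [ 0.0983  0.0317 -0.0928] ax -0.0 gw 0.998 F [ 0.3  0.7 -0.4] t 2.7
```

>>> play_rows --commands '[{"fingers":-1,"tx":0.02,"ty":0.006,"tz":-0.02,"ax":0,"ay":0,"az":0},{"fingers":-1,"tx":0.055,"ty":0.018,"tz":-0.05,"ax":0,"ay":0,"az":0},{"fingers":-0.5,"tx":0.085,"ty":0.028,"tz":-0.08,"ax":0,"ay":0,"az":0},{"fingers":-0.3,"tx":0.098,"ty":0.032,"tz":-0.093,"ax":0,"ay":0,"az":0},{"fingers":-0.3,"tx":0.098,"ty":0.032,"tz":-0.093,"ax":0,"ay":0,"az":0}]'

```text
time_s: 3.12
tcp_pos: [0.5031, 0.0343, 0.2174]
ee_rot: [[-0.006, -0.627, -0.779], [-0.002, -0.779, 0.627], [-1.0, 0.005, 0.003]]
wrist_force: [-0.2, 0.4, 1.0]
gripper_width: 0.855
```

```bash
python3 - <<'E'
from h import *
p=cam('wrist');save(p,'w2',None,1.4)
rel([.5045,.0333,.144],51)
print(proj(p,[.597,-.044,.118]),proj(p,[.5045,.0333,.15]),p['shot'])
import pickle;pickle.dump(p,open('w2.pkl','wb'))
E
```

```text
cur [0.5037 0.0351 0.2191] jaw 51.3 shift [ 0.1002  0.001  -0.0025] ax 0.0014 gw 0.808 F [0.1 0.4 0.2] t 3.1667
[286.31810238  19.93839226] [282.69285002 232.16774928] 8
```

View pics/w2.png

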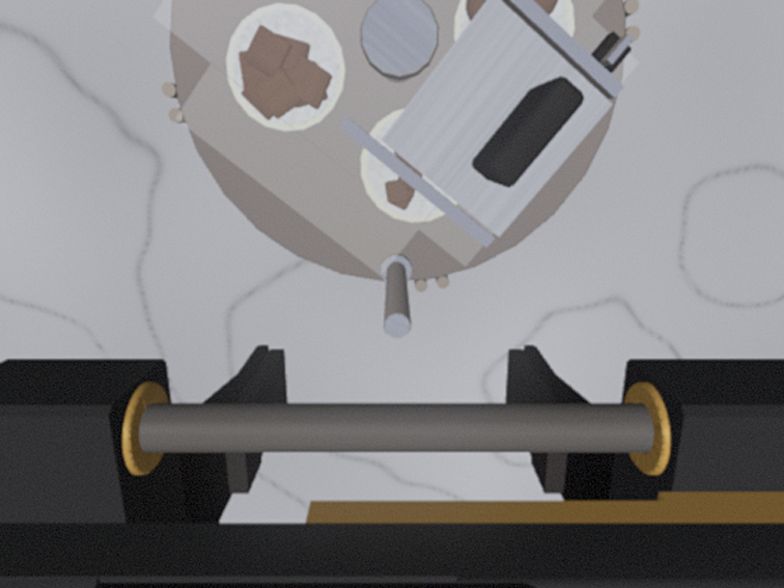

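The post top is at (284,231) and the cap at (285,25) px. The +y rail runs from (250,89) to (349,170), and the mark clip is at about (440,36).

```bash
python3 - <<'E'
from h import *
import pickle;w1=pickle.load(open('w1.pkl','rb'));w2=pickle.load(open('w2.pkl','rb'))
a=cam('scene');b=cam('side')
post,e=tri([w1,w2],[(314.3,114.3),(284.3,231.4)]);print('post w',post,e)
print('post@.15',atz(w2,(284.3,231.4),.15))
cap,e=tri([w2,a,b],[(285,25),(286.5,231.3),(288.8,206.5)]);print('cap',cap,e,atz(w2,(285,25),.118))
A=atz(w2,(350/1.4,126/1.4),.114);B=atz(w2,(488/1.4,240/1.4),.114);d=A-B
print('rail yaw',np.degrees(np.arctan2(d[1],d[0])),A,B)
A=atz(w2,(520/1.4,3/1.4),.114);B=atz(w2,(618/1.4,88/1.4),.114);d=A-B
print('rail2 yaw',np.degrees(np.arctan2(d[1],d[0])),A,B)
E
```

```text
post w [0.50428652 0.03283881 0.14864113] [array([0.6, 0.1]), array([-0.8, -0.2])]
post@.15 [0.50427713 0.03225692 0.15      ]
cap [ 0.59615928 -0.04192701  0.11404765] [array([-0.6, -0.1]), array([-0.2,  0.2]), array([-0.1, -0.1])] [ 0.59537112 -0.04170404  0.118     ]
rail yaw 12.456912468136943 [ 0.58069084 -0.00194993  0.114     ] [ 0.50030403 -0.01970784  0.114     ]
rail2 yaw 14.739838723498487 [ 0.57358615 -0.08966715  0.114     ] [ 0.51909873 -0.10400216  0.114     ]
```

>>> play_rows --commands '[{"fingers":-0.3,"tx":0.03,"ty":0.0015,"tz":-0.003,"ax":0,"ay":0,"az":0},{"fingers":-0.3,"tx":0.07,"ty":0.0015,"tz":-0.003,"ax":0,"ay":0,"az":0},{"fingers":-0.3,"tx":0.099,"ty":0.0015,"tz":-0.003,"ax":0,"ay":0,"az":0},{"fingers":1,"tx":0.099,"ty":0.0015,"tz":-0.003,"ax":0,"ay":0,"az":0},{"fingers":1,"tx":0.099,"ty":0.0015,"tz":-0.003,"ax":0,"ay":0,"az":0}]'

```text
time_s: 3.68
tcp_pos: [0.5054, 0.0337, 0.1467]
ee_rot: [[0.0, -0.624, -0.781], [-0.0, -0.781, 0.624], [-1.0, 0.0, -0.001]]
wrist_force: [-0.3, -0.5, 0.6]
gripper_width: 0.569
```

>>> play_rows --commands '[{"fingers":1,"tx":0,"ty":0,"tz":0,"ax":0,"ay":0,"az":0},{"fingers":1,"tx":0,"ty":0,"tz":0,"ax":0,"ay":0,"az":0},{"fingers":1,"tx":0,"ty":0,"tz":0,"ax":0,"ay":0,"az":0},{"fingers":1,"tx":0,"ty":0,"tz":0,"ax":0,"ay":0,"az":0},{"fingers":1,"tx":0,"ty":0,"tz":0,"ax":0,"ay":0,"az":0}]'

```text
time_s: 4.1
tcp_pos: [0.5055, 0.033, 0.1467]
ee_rot: [[0.001, -0.626, -0.78], [0.001, -0.78, 0.626], [-1.0, -0.001, -0.001]]
wrist_force: [-0.3, 0.0, -0.5]
gripper_width: 0.204
```

```bash
python3 - <<'E'
from h import *
rel([.5043,.0326,.144],51)
p=cam('scene');q=cam('side');rel([.5043,.0326,.144],51)
E
```

```text
cur [0.5055 0.033  0.1467] jaw 51.3 shift [0.0035 0.0014 0.0009] ax 0.0015 gw 0.204 F [-0.3  0.  -0.5] t 4.1
cur [0.5053 0.0328 0.1463] jaw 51.3 shift [0.0031 0.001  0.0009] ax 0.0014 gw 0.127 F [-1.1  0.5  2.8] t 4.2
```

>>> play_rows --commands '[{"fingers":1,"tx":0,"ty":-0.0083,"tz":-0.0002,"ax":0.0167,"ay":0,"az":0},{"fingers":1,"tx":0,"ty":-0.0193,"tz":-0.0012,"ax":0.0389,"ay":0,"az":0},{"fingers":1,"tx":0,"ty":-0.0303,"tz":-0.0029,"ax":0.0611,"ay":0,"az":0},{"fingers":1,"tx":0,"ty":-0.0411,"tz":-0.0054,"ax":0.0833,"ay":0,"az":0},{"fingers":1,"tx":0,"ty":-0.0543,"tz":-0.0096,"ax":0.1111,"ay":0,"az":0}]'

```text
time_s: 4.62
tcp_pos: [0.5368, 0.0594, 0.1463]
ee_rot: [[0.0, -0.857, -0.516], [-0.001, -0.516, 0.857], [-1.0, 0.0, -0.001]]
wrist_force: [1.9, -5.1, -0.1]
gripper_width: 0.126
```

```bash
python3 - <<'E'
from h import *
C=np.array([.5958,-.0418])
a=np.radians(121);rel([*(C+.119*np.array([np.cos(a),np.sin(a)])),.1465],121-90)
d=np.array(r.sense()['tcp_pos'])[:2]-C;print(np.hypot(*d),np.degrees(np.arctan2(d[1],d[0])))
E
```

```text
cur [0.5368 0.0594 0.1463] jaw 31.1 shift [-0.0002  0.002   0.0024] ax 0.0004 gw 0.126 F [ 1.9 -5.1 -0.1] t 4.6167
0.11719032668733002 120.25633489921579
```

>>> play_rows --commands '[{"fingers":1,"tx":0,"ty":-0.011,"tz":-0.0009,"ax":0.0222,"ay":0,"az":0},{"fingers":1,"tx":0,"ty":-0.0219,"tz":-0.0025,"ax":0.0444,"ay":0,"az":0},{"fingers":1,"tx":0,"ty":-0.0328,"tz":-0.0045,"ax":0.0667,"ay":0,"az":0},{"fingers":1,"tx":0,"ty":-0.0435,"tz":-0.0071,"ax":0.0889,"ay":0,"az":0},{"fingers":1,"tx":0,"ty":-0.054,"tz":-0.0105,"ax":0.1111,"ay":0,"az":0}]'

```text
time_s: 5.03
tcp_pos: [0.5754, 0.0733, 0.1463]
ee_rot: [[-0.0, -0.981, -0.192], [-0.002, -0.192, 0.981], [-1.0, 0.001, -0.002]]
wrist_force: [-0.6, -5.6, 2.8]
gripper_width: 0.128
```

```bash
python3 - <<'E'
from h import *
C=np.array([.5958,-.0418])
a=np.radians(93.3);rel([*(C+.118*np.array([np.cos(a),np.sin(a)])),.1465],93.3-90)
d=np.array(r.sense()['tcp_pos'])[:2]-C;print(np.hypot(*d),np.degrees(np.arctan2(d[1],d[0])))
p=cam('wrist');save(p,'w3',None,1.4)
import pickle;pickle.dump(p,open('w3.pkl','wb'))
E
```

```text
cur [0.5754 0.0733 0.1463] jaw 11.1 shift [-0.0002 -0.0185  0.    ] ax 0.0432 gw 0.128 F [-0.6 -5.6  2.8] t 5.0333
0.1169213489801801 100.05156299149807
```

View pics/w3.png

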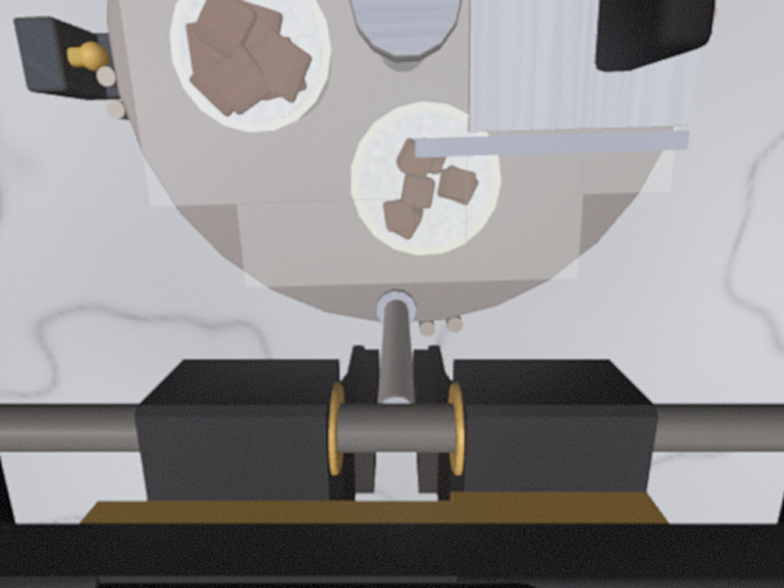

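```bash
python3 - <<'E'
from h import *
import pickle;w=pickle.load(open('w3.pkl','rb'))
k=1/1.4
for u,v,z in[((415,139),(688,127),.114),((415,155),(688,148),.114),((469,130),(470,10),.111),((35,93),(18,18),.046),((148,206),(670,190),.106),((247,286),(578,276),.106)]:
  A=atz(w,np.array(u)*k,z);B=atz(w,np.array(v)*k,z);d=A-B;print(np.degrees(np.arctan2(d[1],d[0])),A,B)
C=np.array([.5958,-.0418])
for u,z in[((427,327),.042),((455,323),.042),((107,75),.042),((116,110),.042),((88,55),.042)]:
  A=atz(w,np.array(u)*k,z);d=A[:2]-C;print(A,np.hypot(*d),np.degrees(np.arctan2(d[1],d[0])))
E
```

```text
13.49284868454755 [ 0.58478143 -0.00305688  0.114     ] [ 0.50011063 -0.02337336  0.114     ]
12.496645891609392 [0.58378047 0.00180009 0.114     ] [ 0.49791863 -0.01722975  0.114     ]
102.7372933184192 [ 0.56804508 -0.00923182  0.111     ] [ 0.57579358 -0.0435106   0.111     ]
104.27949886453966 [0.74863266 0.00850315 0.046     ] [ 0.75592679 -0.02015573  0.046     ]
12.80735459406121 [0.67082399 0.03636853 0.106     ] [ 0.49503518 -0.00359344  0.106     ]
12.85015516164587 [0.63380946 0.0583458  0.106     ] [0.51745308 0.03180314 0.106     ]
[0.55839551 0.08239761 0.042     ] 0.12970791490916003 106.76067966552418
[0.54515708 0.07766529 0.042     ] 0.12975615772814872 112.97273102078879
[ 0.72035326 -0.00495518  0.042     ] 0.12988862912141416 16.479049536651463
[0.71574516 0.00892667 0.042     ] 0.13023070362475728 22.92425888844966
[ 0.72881948 -0.01152456  0.042     ] 0.1364213491010913 12.822180355536075
```

>>> play_rows --commands '[{"fingers":1,"tx":0,"ty":-0.0055,"tz":-0.0007,"ax":0.0111,"ay":0,"az":0},{"fingers":1,"tx":0,"ty":-0.011,"tz":-0.0012,"ax":0.0222,"ay":0,"az":0},{"fingers":1,"tx":0,"ty":-0.0155,"tz":-0.0017,"ax":0.0311,"ay":0,"az":0},{"fingers":1,"tx":0,"ty":-0.0193,"tz":-0.002,"ax":0.0389,"ay":0,"az":0},{"fingers":1,"tx":0,"ty":-0.0193,"tz":-0.002,"ax":0.0389,"ay":0,"az":0}]'

```text
time_s: 5.5
tcp_pos: [0.5895, 0.0747, 0.1463]
ee_rot: [[-0.0, -0.997, -0.074], [-0.002, -0.074, 0.997], [-1.0, 0.0, -0.002]]
wrist_force: [-0.2, -3.7, 2.9]
gripper_width: 0.125
```

```bash
python3 - <<'E'
from h import *
C=np.array([.5958,-.0418])
p=cam('wrist')
a=np.radians(92.85);rel([*(C+.118*np.array([np.cos(a),np.sin(a)])),.1465],2.85)
d=np.array(r.sense()['tcp_pos'])[:2]-C;print(np.hypot(*d),np.degrees(np.arctan2(d[1],d[0])))
save(p,'w4',None,1.4)
import pickle;pickle.dump(p,open('w4.pkl','wb'))
E
```

```text
cur [0.5895 0.0747 0.1463] jaw 4.3 shift [-0.0003 -0.0007  0.0018] ax 0.0079 gw 0.126 F [-0.4 -4.7  3. ] t 5.55
0.11665851505434384 93.08024926967576
```

View pics/w4.png

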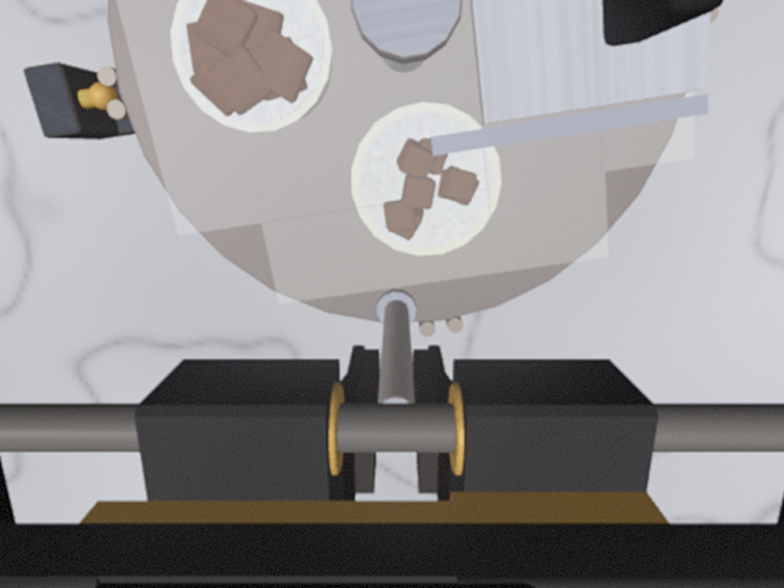

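The plunger tip (97,95) now sits between the two rim studs (107,75) and (116,108), so the carousel is seated. I'll open the fingers and rise.

>>> play_rows --commands '[{"fingers":-0.2,"tx":0,"ty":0,"tz":0,"ax":0,"ay":0,"az":0},{"fingers":-0.2,"tx":0,"ty":0,"tz":0,"ax":0,"ay":0,"az":0},{"fingers":-0.2,"tx":0,"ty":0,"tz":0,"ax":0,"ay":0,"az":0},{"fingers":-0.2,"tx":0,"ty":0,"tz":0,"ax":0,"ay":0,"az":0},{"fingers":-0.2,"tx":-0.01,"ty":0,"tz":0,"ax":0,"ay":0,"az":0}]'

```text
time_s: 5.97
tcp_pos: [0.5884, 0.0759, 0.1519]
ee_rot: [[-0.003, -0.997, -0.074], [-0.001, -0.074, 0.997], [-1.0, 0.004, -0.0]]
wrist_force: [0.1, 0.3, -0.8]
gripper_width: 0.419
```

>>> play_rows --commands '[{"fingers":-0.2,"tx":-0.03,"ty":0,"tz":0,"ax":0,"ay":0,"az":0},{"fingers":-0.2,"tx":-0.08,"ty":0,"tz":0,"ax":0,"ay":0,"az":0},{"fingers":-0.2,"tx":-0.11,"ty":0,"tz":0,"ax":-0.02,"ay":0,"az":0},{"fingers":-0.2,"tx":-0.12,"ty":0.02,"tz":-0.02,"ax":-0.047,"ay":0,"az":0},{"fingers":-0.2,"tx":-0.12,"ty":0.04,"tz":-0.03,"ax":-0.047,"ay":0,"az":0}]'

```text
time_s: 6.38
tcp_pos: [0.5628, 0.0513, 0.2469]
ee_rot: [[0.007, -0.975, -0.224], [0.002, -0.224, 0.975], [-1.0, -0.007, 0.0]]
wrist_force: [0.1, 0.5, -0.8]
gripper_width: 0.597
```

```bash
python3 - <<'E'
from h import *
p=cam('wrist');p=cam('wrist');save(p,'w5',None,1.4)
rel([.53,-.057,.235],12.85)
C=np.array([.5958,-.0418])
import pickle;pickle.dump(p,open('w5.pkl','wb'))
E
```

```text
cur [0.5599 0.0504 0.245 ] jaw 12.7 shift [ 0.0131  0.0703 -0.1309] ax -0.0009 gw 0.603 F [ 0.2 -0.8 -0. ] t 6.4833
```

View pics/w5.png

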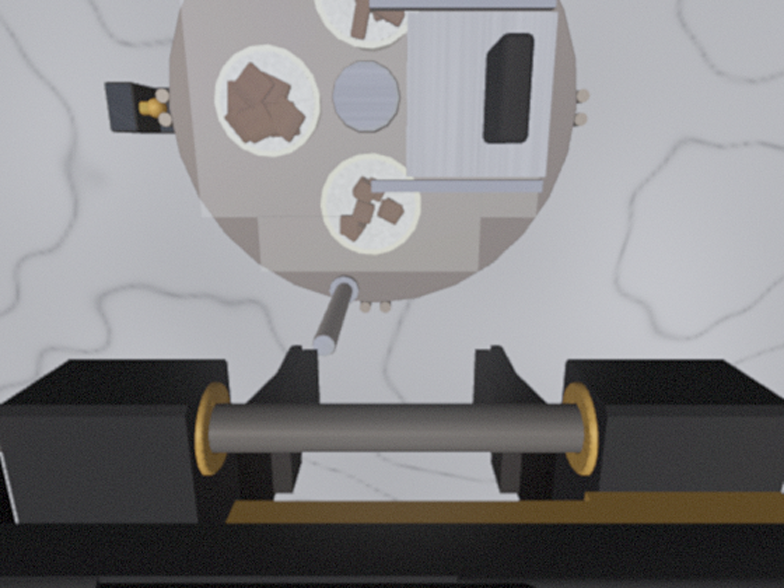

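>>> play_rows --commands '[{"fingers":-0.3,"tx":0.0,"ty":0.014,"tz":-0.026,"ax":0,"ay":0,"az":0},{"fingers":-0.3,"tx":0.0,"ty":0.035,"tz":-0.065,"ax":0,"ay":0,"az":0},{"fingers":-0.3,"tx":0.005,"ty":0.056,"tz":-0.104,"ax":0,"ay":0,"az":0},{"fingers":-0.3,"tx":0.01,"ty":0.068,"tz":-0.13,"ax":0,"ay":0,"az":0},{"fingers":-0.3,"tx":0.01,"ty":0.068,"tz":-0.13,"ax":0,"ay":0,"az":0}]'

```text
time_s: 6.9
tcp_pos: [0.5317, -0.0578, 0.2353]
ee_rot: [[-0.002, -0.976, -0.217], [-0.0, -0.217, 0.976], [-1.0, 0.002, 0.0]]
wrist_force: [1.1, -0.4, -0.4]
gripper_width: 0.65
```

```bash
python3 - <<'E'
from h import *
p=cam('wrist');p=cam('wrist');save(p,'w6',None,1.4)
rel([.5324,-.0563,.142],12.85)
import pickle;pickle.dump(p,open('w6.pkl','wb'))
E
```

```text
cur [ 0.5332 -0.0556  0.2359] jaw 12.6 shift [ 0.1252  0.0013 -0.0006] ax -0.0011 gw 0.65 F [ 0.6  0.3 -0.1] t 7.0
```

View pics/w6.png

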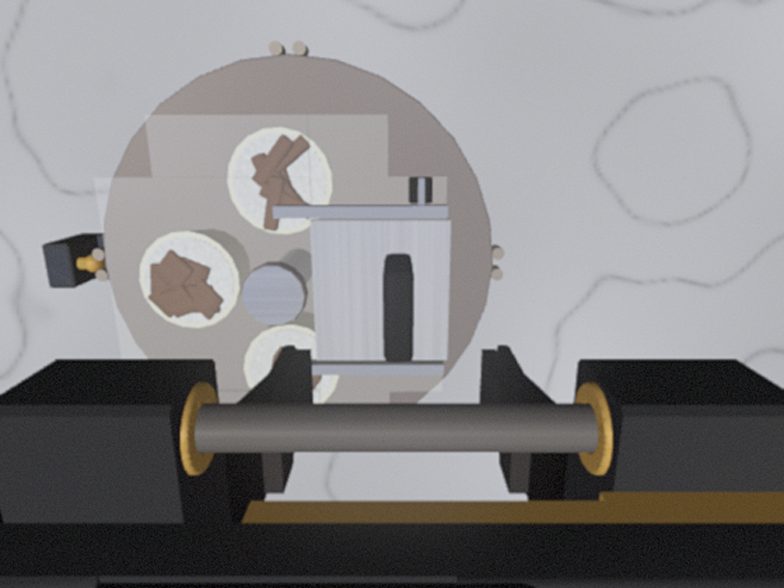

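```bash
python3 - <<'E'
from h import *
import pickle;w=pickle.load(open('w6.pkl','rb'))
save(w,'w6c',(215,120,325,240),5)
g=cv2.GaussianBlur(w['image'].mean(2),(1,5),0)
print('fin row',[ (c,round(g[134:138,c].mean())) for c in range(290,312)])
for rr in(170,190,210,235): print('edge',rr,[(c,round(g[rr-2:rr+3,c].mean())) for c in range(218,230)])
E
```

```text
fin row [(290, 164), (291, 144), (292, 94), (293, 63), (294, 61), (295, 61), (296, 61), (297, 70), (298, 120), (299, 158), (300, 169), (301, 170), (302, 164), (303, 123), (304, 73), (305, 59), (306, 62), (307, 56), (308, 91), (309, 153), (310, 166), (311, 165)]
edge 170 [(218, 166), (219, 165), (220, 164), (221, 172), (222, 186), (223, 188), (224, 186), (225, 185), (226, 186), (227, 187), (228, 188), (229, 187)]
edge 190 [(218, 135), (219, 135), (220, 135), (221, 137), (222, 154), (223, 182), (224, 188), (225, 186), (226, 185), (227, 186), (228, 187), (229, 188)]
edge 210 [(218, 105), (219, 125), (220, 155), (221, 164), (222, 164), (223, 172), (224, 184), (225, 187), (226, 186), (227, 185), (228, 186), (229, 187)]
edge 235 [(218, 194), (219, 191), (220, 187), (221, 179), (222, 171), (223, 163), (224, 164), (225, 183), (226, 187), (227, 184), (228, 184), (229, 185)]
```

View pics/w6c.png

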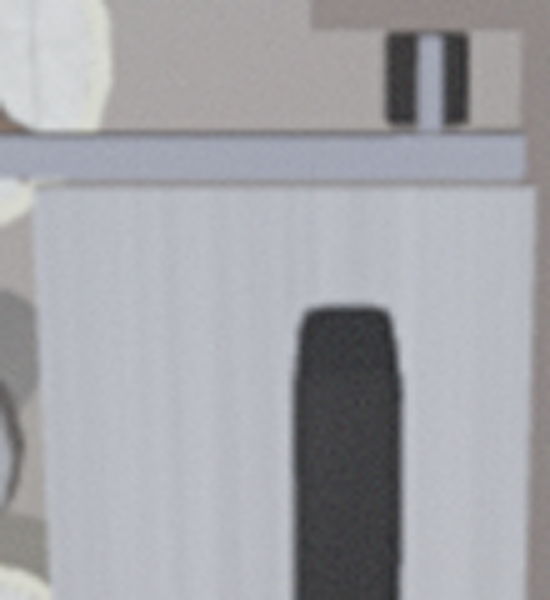

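The fin is at u≈300.9, v≈136. The shutter's rear edge runs from (221.2,170) to (224.6,235), and the tab is at about u 275–294.

```bash
python3 - <<'E'
from h import *
import pickle;w=pickle.load(open('w6.pkl','rb'));w5=pickle.load(open('w5.pkl','rb'))
y=np.radians(12.85);ex=np.array([np.cos(y),np.sin(y)]);ey=np.array([-ex[1],ex[0]]);C=np.array([.5958,-.0418])
def D(n,p,uv,z):
    X=atz(p,uv,z);d=X[:2]-C;print(n,np.round([d@ex*1e3,d@ey*1e3],1),np.round(X,4))
for v,u in[(170,221.2),(190,222.3),(210,223.4),(235,224.6)]: D('edge',w,(u,v),.111)
D('fin',w,(300.95,134),.120);D('clipbase',w,(300.2,136),.110)
D('cap',w,(273/1.4,294/1.4),.118);D('cap5',w5,(366/1.4,97/1.4),.118)
for u,v in((384,258),(412,258),(384,360),(412,360)): D('tab',w,(u/1.4,v/1.4),.155)
for u,v in((487,35),(533,35),(484,140),(528,140)): D('tab5',w5,(u/1.4,v/1.4),.155)
X,e=tri([w,w5],[(398/1.4,362/1.4),(506/1.4,141/1.4)]);print('tab +y end',X,e)
a=(cam('scene'));b=cam('side')
E
```

```text
edge [-20.  -29.5] [ 0.5828 -0.075   0.111 ]
edge [-20.1 -14.7] [ 0.5795 -0.0606  0.111 ]
edge [-20.2   0.5] [ 0.576  -0.0458  0.111 ]
edge [-20.1  20.1] [ 0.5717 -0.0266  0.111 ]
fin [-76.8 -55.4] [ 0.5332 -0.1129  0.12  ]
clipbase [-76.8 -53.2] [ 0.5328 -0.1108  0.11  ]
cap [-0.8 -1.6] [ 0.5954 -0.0435  0.118 ]
cap5 [-0.5  0.2] [ 0.5953 -0.0417  0.118 ]
tab [-59.2 -28. ] [ 0.5443 -0.0823  0.155 ]
tab [-71.3 -28. ] [ 0.5325 -0.0849  0.155 ]
tab [-58.7  19.7] [ 0.5342 -0.0356  0.155 ]
tab [-71.5  19.8] [ 0.5217 -0.0384  0.155 ]
tab5 [-52.  -20.2] [ 0.5496 -0.073   0.155 ]
tab5 [-70.7 -20.1] [ 0.5314 -0.0771  0.155 ]
tab5 [-52.6  20.7] [ 0.5399 -0.0333  0.155 ]
tab5 [-71.4  20.8] [ 0.5216 -0.0374  0.155 ]
tab +y end [ 0.52866383 -0.03489414  0.151442  ] [array([-1.8, -0.9]), array([1.9, 0.9])]
```

>>> play_rows --commands '[{"fingers":-0.3,"tx":0.03,"ty":0,"tz":0,"ax":0,"ay":0,"az":0},{"fingers":-0.3,"tx":0.08,"ty":0,"tz":0,"ax":0,"ay":0,"az":0},{"fingers":-0.3,"tx":0.11,"ty":0,"tz":0,"ax":0,"ay":0,"az":0},{"fingers":-0.1,"tx":0.125,"ty":0,"tz":0,"ax":0,"ay":0,"az":0},{"fingers":0.2,"tx":0.125,"ty":0,"tz":0,"ax":0,"ay":0,"az":0}]'

```text
time_s: 7.52
tcp_pos: [0.5315, -0.0543, 0.1391]
ee_rot: [[-0.006, -0.975, -0.221], [-0.001, -0.221, 0.975], [-1.0, 0.006, 0.001]]
wrist_force: [-1.7, 0.7, 0.3]
gripper_width: 0.567
```

>>> play_rows --commands '[{"fingers":1,"tx":0,"ty":0,"tz":0,"ax":0,"ay":0,"az":0},{"fingers":1,"tx":0,"ty":0,"tz":0,"ax":0,"ay":0,"az":0},{"fingers":1,"tx":0,"ty":0,"tz":0,"ax":0,"ay":0,"az":0},{"fingers":1,"tx":0,"ty":0,"tz":0,"ax":0,"ay":0,"az":0},{"fingers":1,"tx":0,"ty":0,"tz":0,"ax":0,"ay":0,"az":0}]'

```text
time_s: 7.93
tcp_pos: [0.5334, -0.0551, 0.1431]
ee_rot: [[0.002, -0.975, -0.22], [0.0, -0.22, 0.975], [-1.0, -0.002, -0.0]]
wrist_force: [-1.0, -0.4, 1.5]
gripper_width: 0.209
```

>>> play_rows --commands '[{"fingers":1,"tx":0,"ty":0,"tz":0,"ax":0,"ay":0,"az":0},{"fingers":1,"tx":0,"ty":0,"tz":0,"ax":0,"ay":0,"az":0},{"fingers":1,"tx":0,"ty":0,"tz":0,"ax":0,"ay":0,"az":0}]'

```text
time_s: 8.18
tcp_pos: [0.5316, -0.0556, 0.1428]
ee_rot: [[-0.003, -0.975, -0.22], [-0.0, -0.22, 0.976], [-1.0, 0.003, 0.0]]
wrist_force: [-5.0, 0.2, 5.5]
gripper_width: 0.161
```

```bash
python3 - <<'E'
from h import *
y=np.radians(12.85);ex=np.array([np.cos(y),np.sin(y)]);C=np.array([.5958,-.0418])
t=C-.1217*ex;rel([*t,.143],12.85)
p=cam('wrist');rel([*t,.143],12.85);print(p['shot'])
E
```

```text
cur [ 0.5316 -0.0556  0.1428] jaw 12.7 shift [-0.0001  0.0747 -0.0013] ax -0.0008 gw 0.161 F [-5.   0.2  5.5] t 8.1833
cur [ 0.5316 -0.0556  0.1428] jaw 12.7 shift [-0.0001  0.0747 -0.0013] ax -0.0008 gw 0.156 F [-4.4  1.   6.1] t 8.2333
21
```

>>> play_rows --commands '[{"fingers":1,"tx":0,"ty":0.01,"tz":0,"ax":0,"ay":0,"az":0},{"fingers":1,"tx":0,"ty":0.025,"tz":0,"ax":0,"ay":0,"az":0},{"fingers":1,"tx":0,"ty":0.04,"tz":0,"ax":0,"ay":0,"az":0},{"fingers":1,"tx":0,"ty":0.055,"tz":0,"ax":0,"ay":0,"az":0},{"fingers":1,"tx":0,"ty":0.067,"tz":0,"ax":0,"ay":0,"az":0}]'

```text
time_s: 8.65
tcp_pos: [0.4871, -0.0656, 0.1428]
ee_rot: [[0.01, -0.975, -0.221], [0.002, -0.221, 0.975], [-1.0, -0.01, -0.001]]
wrist_force: [9.0, 1.5, -5.9]
gripper_width: 0.158
```

>>> play_rows --commands '[{"fingers":1,"tx":0,"ty":0.004,"tz":0,"ax":0,"ay":0,"az":0},{"fingers":1,"tx":0,"ty":0.006,"tz":0,"ax":0,"ay":0,"az":0},{"fingers":1,"tx":0,"ty":0.006,"tz":0,"ax":0,"ay":0,"az":0},{"fingers":1,"tx":0,"ty":0.006,"tz":0,"ax":0,"ay":0,"az":0}]'

```text
time_s: 8.98
tcp_pos: [0.4832, -0.0665, 0.1428]
ee_rot: [[0.01, -0.975, -0.221], [0.002, -0.221, 0.975], [-1.0, -0.01, -0.001]]
wrist_force: [9.1, 1.7, -6.4]
gripper_width: 0.161
```

```bash
python3 - <<'E'
from h import *
y=np.radians(12.85);ex=np.array([np.cos(y),np.sin(y)]);C=np.array([.5958,-.0418])
t=C-.1217*ex;rel([*t,.143],12.85)
p=cam('wrist');rel([*t,.143],12.85)
for X in([.5332,-.1129,.12],[.5249,-.077,.111],[.5202,-.0575,.111]): print(proj(p,X))
save(p,'w7');u,v=proj(p,[.5249,-.077,.111]).astype(int)
x0,y0=max(0,u-60),max(0,v-70);save(p,'w7c',(x0,y0,x0+120,y0+110),5);print(x0,y0)
a=cam('scene');u,v=proj(a,[.5249,-.077,.111]).astype(int);print(u,v);save(a,'s7c',(u-50,v-40,u+50,v+40),7)
import pickle;pickle.dump((p,a),open('w7.pkl','wb'))
E
```

```text
cur [ 0.4832 -0.0665  0.1428] jaw 12.8 shift [-0.0003  0.0086 -0.0013] ax -0.0005 gw 0.161 F [ 9.1  1.7 -6.4] t 8.9833
cur [ 0.4833 -0.0665  0.1428] jaw 12.8 shift [-0.0003  0.0087 -0.0013] ax -0.0005 gw 0.161 F [ 8.7  2.3 -5.5] t 9.0333
[197.31133774 147.47882358]
[206.51328987 221.27122845]
[209.25441441 259.23493436]
146 151
254 221
```

View pics/w7c.png

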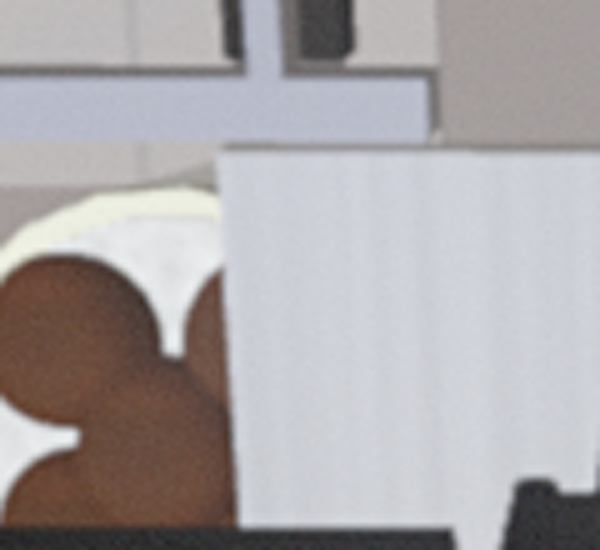

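The wrist crop shows the balls in the open hatch, the rear edge from (189.6,182) to (193.6,256), and the fin at u≈198.7, so a bit more pull is needed.

```bash
python3 - <<'E'
from h import *
import pickle;p,a=pickle.load(open('w7.pkl','rb'))
y=np.radians(12.85);ex=np.array([np.cos(y),np.sin(y)]);ey=np.array([-ex[1],ex[0]]);C=np.array([.5958,-.0418])
def D(n,p,uv,z):
    X=atz(p,uv,z);d=X[:2]-C;print(n,np.round([d@ex*1e3,d@ey*1e3],1))
g=p['image'].mean(2)
for v in(154,158,162,190,210,230,250):
    row=g[v-2:v+3].mean(0);print(v,np.round(row[186:208]).astype(int).tolist())
D('edge',p,(189.6,182),.111);D('edge',p,(193.6,256),.111)
for u in(194.8,202.6):D('fin',p,(u,164),.12)
E
```

```text
154 [187, 189, 190, 176, 123, 73, 62, 71, 124, 179, 190, 189, 188, 190, 187, 163, 126, 108, 107, 93, 75, 68]
158 [188, 187, 190, 186, 135, 78, 63, 65, 108, 173, 189, 190, 189, 189, 187, 171, 134, 110, 107, 97, 76, 69]
162 [177, 178, 179, 178, 155, 122, 97, 85, 104, 157, 184, 189, 189, 189, 190, 182, 144, 112, 108, 105, 96, 91]
190 [209, 201, 197, 201, 210, 210, 209, 208, 207, 207, 207, 209, 209, 210, 210, 209, 208, 208, 208, 209, 209, 209]
210 [97, 85, 84, 82, 132, 199, 213, 210, 208, 207, 207, 207, 209, 209, 210, 210, 209, 208, 208, 208, 208, 209]
230 [75, 77, 79, 80, 78, 108, 171, 206, 210, 208, 206, 206, 206, 208, 208, 210, 209, 209, 207, 207, 208, 208]
250 [81, 80, 76, 76, 71, 66, 75, 140, 201, 211, 207, 205, 204, 205, 206, 208, 208, 209, 207, 207, 207, 206]
edge [-70.  -38.1]
edge [-69.4  -0.2]
fin [-75.3 -48.1]
fin [-78.7 -48.1]
```

View pics/s7c.png

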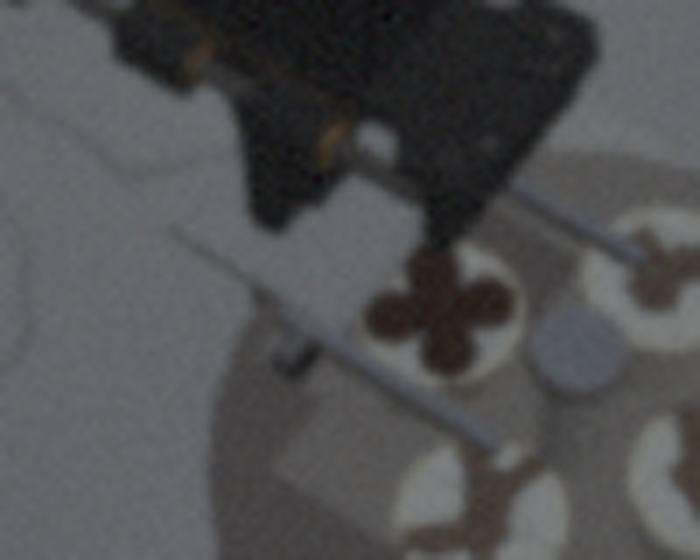

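>>> play_rows --commands '[{"fingers":1,"tx":0,"ty":0.003,"tz":0,"ax":0,"ay":0,"az":0},{"fingers":1,"tx":0,"ty":0.006,"tz":0,"ax":0,"ay":0,"az":0},{"fingers":1,"tx":0,"ty":0.0096,"tz":0,"ax":0,"ay":0,"az":0},{"fingers":1,"tx":0,"ty":0.0096,"tz":0,"ax":0,"ay":0,"az":0},{"fingers":1,"tx":0,"ty":0.0096,"tz":0,"ax":0,"ay":0,"az":0}]'

```text
time_s: 9.5
tcp_pos: [0.4766, -0.068, 0.1428]
ee_rot: [[0.01, -0.975, -0.221], [0.002, -0.221, 0.975], [-1.0, -0.01, -0.001]]
wrist_force: [8.8, 2.1, -6.2]
gripper_width: 0.163
```

```bash
cat > m.py <<'E'
from h import *
y=np.radians(12.85);ex=np.array([np.cos(y),np.sin(y)]);ey=np.array([-ex[1],ex[0]]);C=np.array([.5958,-.0418])
t=C-.1217*ex;rel([*t,.143],12.85)
p=cam('wrist');rel([*t,.143],12.85)
g=p['image'].mean(2)
for d in(-30,-20,-10):
    X=np.r_[C-.0768*ex+d*1e-3*ey,.111];u,v=proj(p,X);row=g[int(v)-1:int(v)+2].mean(0)
    c=int(u);print('pred',np.round([u,v],1),c-8,np.round(row[c-8:c+9]).astype(int).tolist())
X=np.r_[C-.0768*ex-.0535*ey,.12];u,v=proj(p,X);c=int(u);print('fin pred',u,v,c-8,np.round(g[int(v)-1:int(v)+2,c-8:c+9].mean(0)).astype(int).tolist())
mm=proj(p,X+np.r_[.001*ex,0])-[u,v];print('px/mm',mm)
x0,y0=int(u)-60,int(v)-20;print(x0,y0);save(p,'w8c',(x0,y0,x0+120,y0+110),5)
E
python3 m.py
```

```text
cur [ 0.4766 -0.068   0.1428] jaw 12.8 shift [-0.0002 -0.0005 -0.0013] ax -0.0005 gw 0.163 F [ 8.8  2.1 -6.2] t 9.5
cur [ 0.4766 -0.068   0.1428] jaw 12.8 shift [-0.0002 -0.0004 -0.0013] ax -0.0005 gw 0.158 F [ 8.7  1.5 -6.2] t 9.55
pred [190.8 198.5] 182 [226, 223, 227, 228, 225, 226, 228, 225, 221, 215, 210, 209, 208, 208, 209, 210, 210]
pred [192.2 218.4] 184 [89, 87, 86, 88, 89, 84, 98, 158, 206, 212, 210, 208, 208, 207, 208, 209, 210]
pred [193.6 237.6] 185 [63, 85, 147, 194, 203, 198, 198, 206, 213, 212, 209, 207, 206, 207, 207, 209, 209]
fin pred 182.1725685888072 151.76643355249618 174 [187, 135, 76, 59, 97, 160, 186, 190, 190, 190, 190, 185, 146, 110, 108, 107, 94]
px/mm [-2.25874595e+00  3.86370973e-04]
122 131
```

View pics/w8c.png

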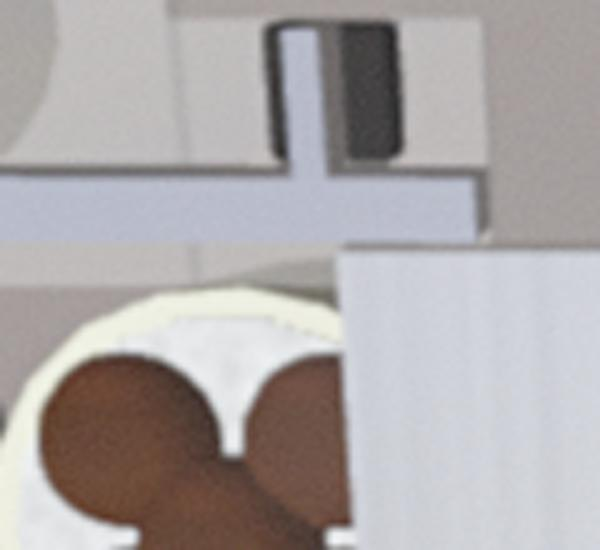

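Edge and fin agree to about 0.5 mm, with the edge slightly short. I'll nudge by that much, re-measure and finish.

>>> play_rows --commands '[{"fingers":1,"tx":0,"ty":0.0007,"tz":0,"ax":0,"ay":0,"az":0},{"fingers":1,"tx":0,"ty":0.0007,"tz":0,"ax":0,"ay":0,"az":0},{"fingers":1,"tx":0,"ty":0.0007,"tz":0,"ax":0,"ay":0,"az":0},{"fingers":1,"tx":0,"ty":0.0007,"tz":0,"ax":0,"ay":0,"az":0}]'

```text
time_s: 9.88
tcp_pos: [0.4764, -0.068, 0.1428]
ee_rot: [[0.011, -0.975, -0.221], [0.002, -0.221, 0.975], [-1.0, -0.011, -0.001]]
wrist_force: [9.2, 1.7, -7.2]
gripper_width: 0.154
```

```bash
python3 m.py; python3 - <<'E'
from h import *
p=cam('side')
for n in('bar_box','lolly_tub','lemonade'): print(n,[np.round(atz(p,d['uv'],.05),3) for d in spotter.find_in(n,p)[:1]])
print(job.finish_job())
E
```

```text
cur [ 0.4764 -0.068   0.1428] jaw 12.8 shift [-0.0002 -0.0007 -0.0013] ax -0.0004 gw 0.154 F [ 9.2  1.7 -7.2] t 9.8833
cur [ 0.4764 -0.068   0.1428] jaw 12.8 shift [-0.0002 -0.0007 -0.0013] ax -0.0005 gw 0.157 F [ 9.2  1.9 -6.6] t 9.9333
pred [190.5 198.5] 182 [225, 224, 226, 227, 225, 226, 230, 227, 218, 212, 211, 209, 208, 208, 209, 209, 210]
pred [191.9 218.3] 183 [89, 89, 89, 86, 87, 87, 84, 94, 154, 203, 213, 210, 209, 207, 207, 209, 209]
pred [193.2 237.6] 185 [64, 101, 169, 198, 202, 199, 196, 202, 211, 212, 208, 207, 207, 207, 207, 209, 210]
fin pred 181.79730555007555 151.72903710364554 173 [188, 166, 108, 63, 65, 117, 179, 191, 190, 189, 190, 188, 166, 128, 109, 109, 107]
px/mm [-2.25812517e+00  1.34378221e-04]
121 131
bar_box [array([ 0.597, -0.431,  0.05 ])]
lolly_tub [array([0.452, 0.41 , 0.05 ])]
lemonade [array([0.635, 0.405, 0.05 ])]
the job is handed in; nothing more can be done
None
```

I handed the job in with the ball cup in its notch under the hatch and the shutter held open at the mark. It took about 10 s of the 50 s allowed, and no verdict was reported.

- **Carousel:** I gripped the post and turned it about 47° clockwise until the plunger sat between its two rim studs, then let go. The carousel stayed in the notch, and a later picture shows the balls under the open hatch.
- **Shutter:** I pulled the black tab about 56.5 mm and am still holding it. The last wrist picture puts the rear edge within about 0.5 mm of the fin, on the side of slightly too little pull. The arm position instead says it is level or about 0.5 mm past, so the two checks disagree slightly.
- **Forces:** The highest wrist force I read was about 12 N, during the final hold.
- **Bystanders:** The arm never went near them after the first approach, which passed well above. The detector puts the bar carton and the lolly tub within 8 mm of where they were. It puts the lemonade bottle about 6 cm from its first reading. I think the raised arm partly hid the bottle in that view, but I didn't check this with another picture.

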